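Headroom check of a tin stack

TASK

Set the lone full-height tin squarely and gently on top of the two-tin stack beside the height gauge. Then pull the gauge's sprung handle straight up until its pointer is level with the clip on the post, which marks the headroom of the shelf, and hold it there for a good second so that the stack can be compared with it. Finally ease the handle all the way back down without letting it snap, and leave the stack standing square and the other things where they are.

Things in the scene. Friction and masses are not known exactly. Their poses are not given: they have to be found in the camera images.
- tin_a: Bottom tin of the stack, standing on the counter on the -y side of the gauge (gauge frame). Closed rectangular tin, bare steel with a darker lid rim, 64 mm along its own x, 90 mm along its own y, 60 mm high, about 0.4 kg. Origin: centre of the underside; z up.
- tin_b: Second tin of the stack, same as tin_a, resting flat on it (its top is 120 mm above the counter). Origin: centre of the underside; x is the 64 mm side.
- tin_c: The lone full-height tin that is to be stacked, same size and look as tin_a (64 x 90 x 60 mm), about 0.25 to 0.5 kg, standing on the counter away from the stack on the left or the right. Origin: centre of the underside; x is the 64 mm side, across which it can be gripped from above.
- gauge: Height gauge fixed to the counter: dark base plate 110 mm (x) by 200 mm (y, from y = -70 to +130 mm) by 10 mm, a grey case 50 x 56 mm, top at 100 mm, centred on the origin, and a graduated 12 mm square upright post at y = +98 mm, top at 260 mm. Origin: on the counter under the case's centre; z up. The stack stands about 145 mm from the origin on the -y side.
- pull_grip (a point): Grip point of the gauge's handle: a black block 22 mm along the gauge's x, 40 mm along the gauge's y, 38 mm high, carried on top of a steel blade that slides straight up out of the case. The point is the block's centre line, 15 mm below its top and 23 mm above its bottom (130 mm above the counter when home). Pinch it from above across the gauge's x; axes parallel to the gauge's.
- pointer (a point): Tip of the pointer, a flat steel finger 4 mm thick that sticks out of the handle 78 mm to the gauge's +y, towards the post, and rises with the handle. The point is at mid thickness, 125 mm above the counter when home.
- mark (a point): Mark: the tip of the 4 mm thick steel fin, at mid thickness, of the clip (24 x 24 x 14 mm metal sleeve) fixed on the post. The fin points to the pointer (2 mm of side gap when level). It is 195 to 235 mm above the counter.
- pull (a joint): Travel of the handle in m: 0 fully home (down), grows upward to 0.135. The spring and the handle's weight pull it down with about 4.4 N at home, growing by 40 N per m (about 9 N at 0.11 m); it does not stay up by itself snaps down if let go, and resists motion by 8 N per m/s.
- low_tin: Bystander: a low closed tin of the same look, 64 x 90 mm but only 34 mm high, standing alone on the other side. Not to be used. Origin: centre of the underside.
- jar: Bystander: closed glass jar, 58 mm wide, 70 mm high. Origin: centre of the underside.
- bottle: Bystander: clear bottle, 64 mm wide, 170 mm high. Origin: centre of the underside.
- canister_lid: Bystander: square white lid 120 x 120 x 14 mm with a bow handle, 39 mm high in all. Origin: centre of the underside.
- bowl: Bystander: white bowl, 110 mm wide, 45 mm high. Origin: centre of the underside.
- spoon: Bystander: spoon with a wooden handle and a metal head, 160 mm long, lying flat. Origin: near its middle, on the counter.
Mind the look-alikes: they are no part of the job. Leave any orange look-alike of the tin_a alone.

How it is judged (in metres and radians):
On the way, in this order (a step that is already met when the one before it is completed fails the run):
1. the lone tin sits squarely on the two-tin stack, let go, before the handle is pulled (horizontal distance between tin_c and tin_b below 0.01 m and z of tin_c in the frame of tin_b between 0.057 and 0.063 m and angle between the x axis of tin_c and the x axis of tin_b, either way round below 0.12 rad and angle between tin_c's own z axis and vertical below 0.04 rad and horizontal distance between tin_b and tin_a below 0.01 m and z of tin_b in the frame of tin_a between 0.057 and 0.063 m and contact force between tin_c and the fingers below 0.3 N and value of joint pull below 0.01 m), for 0.3 s.
2. the pointer is held level with the clip's fin (within 5 mm) for most of a second, the stack standing (z of pointer in the frame of mark between -0.005 and 0.005 m and horizontal distance between tin_c and tin_b below 0.01 m and z of tin_c in the frame of tin_b between 0.057 and 0.063 m and angle between the x axis of tin_c and the x axis of tin_b, either way round below 0.12 rad and angle between tin_c's own z axis and vertical below 0.04 rad and horizontal distance between tin_b and tin_a below 0.01 m and z of tin_b in the frame of tin_a between 0.057 and 0.063 m), for 0.8 s.
At the end, for the whole second after the job is handed in: tin_c rests on tin_b and tin_b on tin_a, each centred within 10 mm and flat, tin_c's sides parallel to tin_b's within 0.12 rad (7 degrees), all at rest; the handle is home within 4 mm (horizontal distance between tin_c and tin_b below 0.01 m and z of tin_c in the frame of tin_b between 0.057 and 0.063 m and angle between the x axis of tin_c and the x axis of tin_b, either way round below 0.12 rad and angle between tin_c's own z axis and vertical below 0.04 rad and horizontal distance between tin_b and tin_a below 0.01 m and z of tin_b in the frame of tin_a between 0.057 and 0.063 m and value of joint pull below 0.004 m and linear speed of each of tin_c, tin_b below 0.02 m/s); the robot touches nothing.
It fails at once if the handle snaps down (faster than 0.5 m/s) (velocity of joint pull below -0.5 m/s).
It fails at once if the lone tin is dropped: it falls out of the fingers' hold faster than 0.4 m/s (a drop of about 10 mm) (linear speed of tin_c above 0.4 m/s and contact force between tin_c and the fingers below 0.1 N).
It fails at once if the stacked tin is rammed onto the stack (more than 80 N) (contact force between tin_c and tin_b above 80 N).
It fails at once if the bottom tin of the stack is shoved more than 15 mm (distance of tin_a from where it was at the start of the episode above 0.015 m).
It fails at once if a bystander is shoved more than 20 mm or tipped (distance of any of low_tin, jar, bottle, canister_lid, bowl, spoon from where it was at the start of the episode above 0.02 m or angle between any of low_tin, jar, bottle, canister_lid, bowl's own z axis and vertical above 0.3 rad).
It also fails if it takes over 58 s, if anything falls off the work surface, if the arm or the gripper's body presses on something with over 40 N, if the wrist force passes 120 N, or if a joint passes its speed limit or range.

ROBOT

A 6-joint arm with a two-finger parallel gripper is mounted at the origin on the work surface. World frame = base frame: x ahead of the robot, y to its left, z up, the work surface at z = 0. Lengths are in m, angles in degrees, forces in N, time in s.
With the tool pointing down it reaches from about 0.4 to 0.825 m from the base axis. Payload 7 kg.
Tool frame: the origin (TCP) lies between the finger pads; the fingertips stand 22 mm ahead of it and the grasp point (between the pads) lies 3 mm ahead of it; z points along the fingers, y is the line along which they close (so a half turn about z gives the same grasp; the last joint's range is limited). The gripper opens to 88 mm and grips with 3 to 60 N. Pads are 19 mm wide; open, the fingers measure 130 mm over their backs; the gripper's body (78 mm by 193 mm) begins 47 mm behind the grasp point.
Start: joints at [92.424, 20.546, 0.682, 0, -70.136, -16.507], TCP at [0.164, 0.655, 0.249] pointing down, gripper open.
Joint ranges: [-176.03, 176.03], [-82.01, 121.73], [-58.28, 71.71], [-173.87, 95.51], [-174.79, -0.11], [-173.66, 173.66]. Speed limits (degrees/s): [136.94, 136.94, 172.46, 180, 180, 180].

INTERFACE

Orientations are given as [roll, pitch, yaw] about the fixed x, y, z axes, in that order (R = Rz(yaw) Ry(pitch) Rx(roll)).
In Python, from plant import r, vision gives the robot as it stands.
- The arm moves only by the shell command python3 -m pendant 'ROWS' [FORCE]. ROWS is JSON, a list that holds one entry, the list of rows, each a list of 7 numbers: the shift along the tool's x, y, z scaled (see below), then the turn, a rotation vector about the tool's x, y, z scaled (see below), then the opening, from -1 (shut) to 1 (fully open). In form: [[[x, y, z, wx, wy, wz, fingers], ...]]. A call has exactly 8 rows; each row shifts and turns the commanded pose from where the row before left it, along the tool's axes as they then stand; what a row does not reach is not made up. The controller multiplies each number of a shift by 20 mm and each number of a turn by 4 degrees. A row lasts 1/10 s, in which the tool goes at most 50 mm and 8.59 degrees, less where a joint would pass 70% of its speed; a pose out of reach is approached as far as the arm can. A call with a number of a shift or a turn outside -1 to 1 is refused whole. A call with a gripper value outside its range is refused whole. The fingers move at their own pace and stop on an object; FORCE is the grip in N (left out, the last holds). Time passes only in rows, so rows that do not move let the fingers close, or fill a call up. It gives the time, the measured TCP pose, the force, the opening and the grip force at its end, in the units of the state.
- r.get_state(): the state, without advancing time (a new reading comes with each control period).
- vision.capture(name): name is "scene" or "top" or "wrist"; returns a dict with "frame" (384x512x3 uint8, blue, green, red), "depth" (384x512 float32, m along the optical axis (not along the pixel's ray), 0 where there is no reading), "camera_matrix" (3x3 intrinsics, pixels), "extrinsics" (4x4, takes a point from world to camera coordinates); the wrist camera has in their place "hand_eye" (4x4, takes a point from camera to tool coordinates, whose origin is the TCP and whose axes are the flange's). Camera axes: x right, y up, looking along -z (the intrinsics and any distortion apply to the point x, -y, -z); pixel columns grow to the right and rows downward; lengths in m; the calibration is good to about 2 mm. The wrist camera is an equidistant fisheye: a pixel r from the principal point sees the ray r / f radians off the axis. A picture is of the moment at which its call begins: read the wrist's pose just before it.
- r.close_job(): hands the job in; it is judged then, once.
The state is a dict: "time_s": time; "joints": joint angles; "qd": joint speeds; "joint_torque": joint torques, N m; "tcp_pos": TCP position; "eef_rot": TCP orientation; "contact_force": force on the tool from outside, world axes, zero at the start; "moment": the same for the moment, N m; "gripper_width": finger opening in m; "gripper_force": force on a finger pad.
Only numpy, scipy, OpenCV 4.12 (cv2) and the standard library are available. Lean on these libraries where they do the work, as an engineer would, in place of code of your own. Each camera call takes 0.05 s, during which the arm holds its last target. There are 200 camera calls.

## Working session

There is one attempt and no reset: what is moved stays moved. The work goes in short steps, Python scripts to look and compute and a shell command to move; the robot and the scene stay as the last step left them, time stands still between calls to the robot, and variables do not carry over. Pictures are saved under pics/ and viewed, at most 10 in all, crops included, and the job is handed in when it is done.

```bash
mkdir -p pics; ls; python3 - <<'E'
from plant import r, vision
import cv2,numpy as np,pickle
s=r.get_state();print(s)
d={}
for n in("scene","top"):
    c=vision.capture(n);d[n]=c;cv2.imwrite(f"pics/{n}0.png",c["frame"]);print(n,c["camera_matrix"],c["extrinsics"],[k for k in c])
pickle.dump(d,open("c0.pkl","wb"))
E
```

```text
pics
{'time_s': 0.0, 'joints': array([ 9.24234506e+01,  2.05931553e+01,  6.34958412e-01, -1.95318917e-02,
       -7.01350746e+01, -1.65063136e+01]), 'qd': array([ 0.0900332 , -0.05062584, -0.01672436, -0.00798548,  0.05788374,
       -0.01178965]), 'joint_torque': array([-2.25912394e-03, -5.82713306e+01,  2.93063807e+01,  6.99730530e+00,
        7.10398905e-03, -1.50167266e-04]), 'tcp_pos': array([0.1641666 , 0.65428272, 0.24761408]), 'eef_rot': array([ 1.79905355e+02, -8.89844761e-03, -1.40895077e+01]), 'contact_force': array([ 0.61838986, -0.53525948, -0.85009514]), 'moment': array([0.01700898, 0.0115602 , 0.0180474 ]), 'gripper_force': 0.0, 'gripper_width': 0.0882700991395029}
scene [[436.73052974   0.         248.4299874 ]
 [  0.         436.73052974 192.75249196]
 [  0.           0.           1.        ]] [[-0.8463237   0.53225894  0.02089553  0.41504553]
 [-0.30642056 -0.51856482  0.79824618  0.03842141]
 [ 0.43570935  0.66917184  0.60196878 -1.45023252]
 [ 0.          0.          0.          1.        ]] ['frame', 'depth', 'camera_matrix', 'extrinsics']
top [[377.20735153   0.         253.3539601 ]
 [  0.         377.20735153 188.32370844]
 [  0.           0.           1.        ]] [[-0.00799699 -0.99988283 -0.01305292  0.03283048]
 [ 0.98664762 -0.01001328  0.16256139 -0.52354638]
 [-0.16267304 -0.01157863  0.98661209 -1.04794823]
 [ 0.          0.          0.          1.        ]] ['frame', 'depth', 'camera_matrix', 'extrinsics']
```

View pics/top0.png

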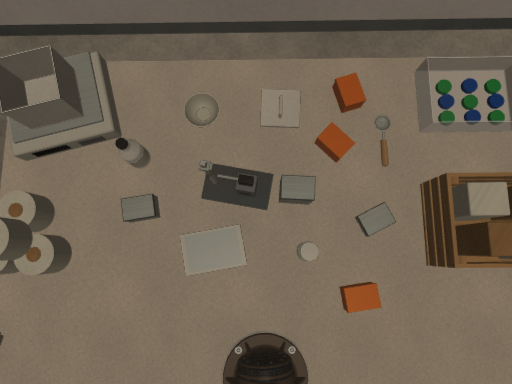

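View pics/scene0.png

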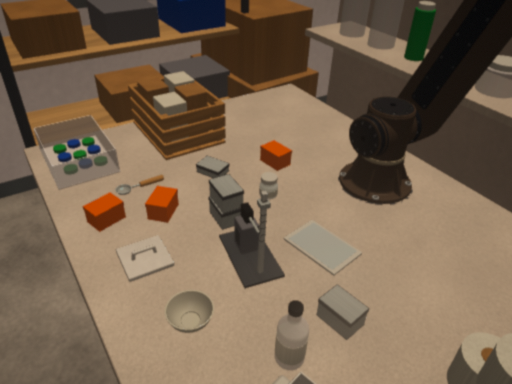

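Top view: stack at (298,188), gauge at (237,185) with its post at (205,166), the lone full-height tin at (138,207), the low tin at (376,219), and orange look-alikes. The scene view agrees, with the full-height tin at (343,310) and the clip near (268,185). Next I measure these from depth.

```bash
cat > h.py <<'E'
import numpy as np,cv2,pickle
def cloud(c):
    K=c["camera_matrix"];E=c["extrinsics"];z=c["depth"]
    v,u=np.indices(z.shape)
    P=np.stack([(u-K[0,2])/K[0,0]*z,-(v-K[1,2])/K[1,1]*z,-z],-1)
    W=(P-E[:3,3])@E[:3,:3]
    W[z==0]=np.nan
    return W
def rect(W,box,zlo,zhi):
    """min-area rectangle of points with zlo<z<zhi within pixel box u0,u1,v0,v1"""
    w=W[box[2]:box[3],box[0]:box[1]].reshape(-1,3)
    w=w[(w[:,2]>zlo)&(w[:,2]<zhi)]
    c,s,a=cv2.minAreaRect((w[:,:2]*1000).astype(np.float32))
    return len(w),np.round(c,1),np.round(s,1),round(a,1),np.round(np.median(w,0)*1000,1), np.round(w.mean(0)*1000,1)
E
python3 - <<'E'
from h import *
d=pickle.load(open("c0.pkl","rb"))
T=cloud(d["top"]);S=cloud(d["scene"])
print("tinC",rect(T,(110,170,185,230),.05,.07))
print("low",rect(T,(350,400,195,240),.02,.07))
print("stack",rect(T,(272,325,165,210),.11,.13))
print("stackS",rect(S,(200,250,165,225),.11,.13))
print("tinCS",rect(S,(305,375,275,340),.05,.07))
print("base",rect(T,(195,280,155,215),.004,.018))
print("handle",rect(T,(225,262,165,198),.13,.16))
print("handleS",rect(S,(225,265,190,250),.135,.16))
print("case",rect(T,(225,262,165,200),.085,.105))
print("post",rect(T,(190,225,150,185),.25,.27))
for z0 in range(150,270,5):
    w=S[165:240,250:285].reshape(-1,3);w=w[(w[:,2]>z0/1e3)&(w[:,2]<z0/1e3+.005)]
    if len(w):print(z0,len(w),np.round(w.min(0)*1000),np.round(w.max(0)*1000))
print("table",np.nanmedian(T[260:300,150:200,2]),np.nanmedian(S[250:260,360:380,2]))
for n,b in(("jar",(295,325,238,265)),("bottle",(112,150,130,170)),("bowl",(180,222,90,130)),("lid",(255,305,85,130))):
    w=T[b[2]:b[3],b[0]:b[1]].reshape(-1,3);w=w[w[:,2]>.012];print(n,np.round(w.mean(0)*1000),np.nanmax(w[:,2]))
big=cv2.resize(d["scene"]["frame"][150:290,190:300],None,fx=5,fy=4.2,interpolation=cv2.INTER_CUBIC);cv2.imwrite("pics/g0.png",big)
E
```

```text
tinC (764, array([470.8, 357.1]), array([66.1, 92.6]), 9.1, array([470.4, 355.3,  60.7]), array([470.1, 355.5,  60.6]))
low (757, array([ 433.7, -324.6]), array([65.4, 93.5]), 26.4, array([ 432.6, -322.4,   34.4]), array([ 432.7, -322.4,   34.2]))
stack (832, array([513.4, -92.1]), array([91.4, 65.3]), 86.7, array([513.2, -91.7, 120.5]), array([512.7, -91.7, 120.4]))
stackS (592, array([516.1, -30.6]), array([210.9,  67.5]), 86.5, array([518.7, -77.2, 119.2]), array([516.9, -71.2, 118.9]))
tinCS (1098, array([469.4, 359.8]), array([68.7, 92.7]), 9.1, array([472.6, 363.7,  59.6]), array([472.1, 362.8,  59.1]))
base (1956, array([543.5,  78.5]), array([253.7, 180.1]), 89.4, array([529.8,  89.1,  10.4]), array([533.6,  77.4,  10.2]))
handle (142, array([534.9,  62.6]), array([70.4, 22.5]), 78.0, array([531.4,  48.6, 145.3]), array([530.9,  48.5, 143.9]))
handleS (165, array([539.1,  92.1]), array([126.2,  22.9]), 79.4, array([538.3,  65.8, 143.9]), array([538.9,  82.9, 144. ]))
case (213, array([531.9,  47.5]), array([56. , 50.4]), 79.0, array([520.8,  44.8,  99.8]), array([525.5,  46.2
[... 591 characters left out ...]
3. 139. 205.] [556. 154. 209.]
210 13 [544. 147. 210.] [556. 154. 215.]
215 2 [550. 152. 216.] [553. 153. 218.]
220 11 [540. 137. 221.] [561. 160. 225.]
225 26 [540. 135. 225.] [563. 161. 230.]
230 40 [537. 127. 230.] [562. 160. 235.]
235 37 [539. 134. 235.] [560. 160. 240.]
240 11 [544. 143. 240.] [554. 153. 245.]
245 14 [543. 143. 245.] [557. 154. 249.]
250 13 [545. 141. 251.] [557. 153. 255.]
255 23 [543. 140. 256.] [556. 153. 260.]
260 5 [547. 143. 260.] [555. 152. 261.]
table 0.0010263546068274702 2.430274539556487e-05
jar [ 344. -119.   64.] 0.07602394041513139
bottle [625. 369. 101.] 0.17548790403646738
bowl [775. 186.  30.] 0.05058600313536996
lid [779. -55.  16.] 0.04441987275706287
```

View pics/g0.png

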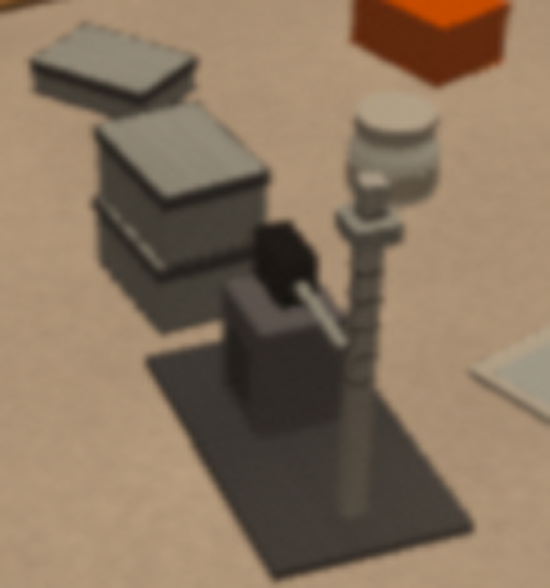

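```bash
cat >> h.py <<'E'
def need(x,y,z,yaw):
    from plant import r
    from scipy.spatial.transform import Rotation as R
    s=r.get_state();A=R.from_euler('xyz',s["eef_rot"],degrees=True)
    t=R.from_euler('xyz',[180,0,yaw],degrees=True)
    d=np.array([x,y,z])-s["tcp_pos"]
    print("t",s["time_s"],"tcp",np.round(s["tcp_pos"],4),"rot",np.round(s["eef_rot"],2),"F",np.round(s["contact_force"],1),"w",s["gripper_width"],s["gripper_force"],"j6",s["joints"][5].round(1))
    print(" shift units now",np.round(A.inv().apply(d)/.02,2)," shift units at target yaw",np.round(t.inv().apply(d)/.02,2)," turn units",np.round((A.inv()*t).as_rotvec(degrees=True)/4,2))
E
python3 - <<'E'
from h import *
d=pickle.load(open("c0.pkl","rb"))
T=cloud(d["top"]);S=cloud(d["scene"])
for zl in(.1,.2,.3,.4):
    w=T[185:290,0:60].reshape(-1,3);w=w[w[:,2]>zl]
    if len(w):print(zl,w.min(0).round(3),w.max(0).round(3))
w=S[170:225,205:246].reshape(-1,3);w=w[(w[:,2]>.11)&(w[:,2]<.126)&(w[:,1]<-.02)];print(cv2.minAreaRect((w[:,:2]*1e3).astype(np.float32)),len(w))
for n,W in(("T",T),("S",S)):
    w=W.reshape(-1,3);w=w[(abs(w[:,0]-.53)<.05)&(abs(w[:,1]-.047)<.05)&(w[:,2]>.146)&(w[:,2]<.158)];print(n,len(w),cv2.minAreaRect((w[:,:2]*1e3).astype(np.float32)),w.mean(0))
    w=W.reshape(-1,3);w=w[(abs(w[:,0]-.54)<.03)&(w[:,1]>.08)&(w[:,1]<.138)&(w[:,2]>.07)&(w[:,2]<.25)];print(n,np.round(w[w[:,2]>.2]*1000),w[w[:,2]<.15].mean(0).round(4))
need(.47,.358,.3,-80.9)
E
python3 -m pendant '[[[0,1,-0.5,0,0,0,1],[0,1,-0.5,0,0,0,1],[0,1,-0.5,0,0,0,1],[0,1,-0.5,0,0,0,1],[0,1,-0.5,0,0,0,1],[0,1,-0.5,0,0,0,1],[0,1,-0.5,0,0,0,1],[0,1,-0.5,0,0,0,1]]]'
```

```text
0.1 [0.289 0.564 0.1  ] [0.513 0.721 0.203]
0.2 [0.348 0.624 0.2  ] [0.428 0.65  0.203]
((512.5732421875, -88.19413757324219), (95.47933197021484, 67.51546478271484), 86.48036193847656) 541
T 47 ((531.5048828125, 47.55498504638672), (37.08871078491211, 20.909900665283203), 79.16239166259766) [0.53155087 0.04926609 0.14699383]
T [[559. 136. 239.]
 [559. 134. 240.]
 [560. 132. 235.]
 [557. 137. 235.]
 [557. 134. 238.]
 [557. 132. 238.]
 [558. 130. 232.]
 [552. 138. 248.]
 [554. 136. 238.]
 [554. 134. 238.]
 [554. 132. 237.]
 [556. 130. 232.]
 [550. 138. 245.]
 [552. 137. 236.]
 [552. 134. 237.]
 [552. 132. 236.]
 [553. 130. 232.]
 [554. 128. 229.]
 [554. 126. 229.]
 [550. 136. 238.]
 [550. 132. 235.]
 [551. 130. 231.]
 [550. 127. 235.]
 [551. 125. 231.]
 [547. 136. 237.]
 [548. 134. 234.]
 [548. 132. 236.]
 [548. 130. 232.]
 [549. 128. 228.]
 [545. 137. 234.]
 [545. 134. 235.]
 [545. 132. 234.]
 [546. 130. 233.]
 [546. 128. 231.]
 [543. 137. 236.]
 [543. 134. 234.]
 [543. 132. 232.]
 [544. 130. 231.]
 [544. 128. 230.]
 [541. 137. 234.]
 [540. 134. 237.]
 [541. 132. 231.]
 [541. 130. 23
[... 208 characters left out ...]
9000816345215), 76.0876693725586) [0.53225985 0.05118821 0.14660926]
S [[548. 127. 230.]
 [558. 134. 235.]
 [555. 134. 235.]
 [554. 137. 236.]
 [550. 135. 233.]
 [559. 136. 235.]
 [558. 138. 235.]
 [559. 136. 232.]
 [558. 135. 228.]
 [559. 137. 227.]
 [560. 137. 224.]] [0.5349 0.096  0.1116]
t 0.1 tcp [0.1641 0.6543 0.2477] rot [ 1.7992e+02 -1.0000e-02 -1.4090e+01] F [-0.9 -0.  -0.6] w 0.08768407104498921 0.0 j6 -16.5
 shift units now [18.44 10.65 -2.6 ]  shift units at target yaw [ 17.05 -12.76  -2.61]  turn units [ 2.00e-02 -1.00e-02  1.67e+01]
time_s: 0.9
tcp_pos: [0.1251, 0.4984, 0.3286]
eef_rot: [180.0, -0.0, -14.1]
contact_force: [0.4, 0.1, 0.0]
gripper_width: 0.0873
gripper_force: 0.0
```

```bash
python3 -m pendant '[[[0,0,0,0,0,1,1],[0,0,0,0,0,1,1],[0,0,0,0,0,1,1],[0,0,0,0,0,1,1],[0,0,0,0,0,1,1],[0,0,0,0,0,1,1],[0,0,0,0,0,1,1],[0,0,0,0,0,1,1]]]' >/dev/null
python3 -m pendant '[[[0,0,0,0,0,1,1],[0,0,0,0,0,1,1],[0,0,0,0,0,1,1],[0,0,0,0,0,1,1],[0,0,0,0,0,1,1],[0,0,0,0,0,1,1],[0,0,0,0,0,1,1],[0,0,0,0,0,1,1]]]' >/dev/null
python3 -c "
from h import *
need(.47,.358,.25,-80.9)"
```

```text
t 2.5 tcp [0.1253 0.4992 0.3282] rot [ 1.7999e+02 -4.0000e-02 -7.8250e+01] F [0.4 0.  1.2] w 0.08797647876371663 0.0 j6 -86.0
 shift units now [ 10.42 -15.44   3.91]  shift units at target yaw [  9.7  -15.9    3.91]  turn units [ 0.   -0.01  0.66]
```

```bash
python3 -m pendant '[[[0.6,-1,0.2,0,0,0.66,1],[0.6,-1,0.2,0,0,0,1],[0.6,-1,0.2,0,0,0,1],[0.6,-1,0.2,0,0,0,1],[0.6,-1,0.2,0,0,0,1],[0.6,-1,0.2,0,0,0,1],[0.6,-1,0.2,0,0,0,1],[0.6,-1,0.2,0,0,0,1]]]' >/dev/null
python3 -m pendant '[[[0.7,-1,0.3,0,0,0,1],[0.7,-1,0.3,0,0,0,1],[0.7,-1,0.3,0,0,0,1],[0.6,-1,0.3,0,0,0,1],[0.6,-1,0.3,0,0,0,1],[0.6,-1,0.3,0,0,0,1],[0.6,-0.9,0.2,0,0,0,1],[0.4,-0.9,0.2,0,0,0,1]]]' >/dev/null
python3 -c "
from h import *
need(.47,.358,.15,-80.9)
from plant import r,vision
from scipy.spatial.transform import Rotation as R
s=r.get_state();c=vision.capture('wrist')
pickle.dump((s,c),open('w1.pkl','wb'));cv2.imwrite('pics/w1.png',c['frame']);print(c['hand_eye'].round(3),c['camera_matrix'].round(1))
"
```

```text
t 4.1 tcp [0.4695 0.3591 0.2519] rot [ 1.7995e+02 -3.0000e-02 -8.0750e+01] F [ 0.6  0.3 -0.1] w 0.08768157897049678 0.0 j6 -47.1
 shift units now [ 0.05 -0.02  5.1 ]  shift units at target yaw [ 0.06 -0.02  5.1 ]  turn units [ 0.01 -0.01  0.04]
[[ 0.     0.958  0.287  0.078]
 [ 1.    -0.     0.001  0.   ]
 [ 0.001  0.287 -0.958 -0.136]
 [ 0.     0.     0.     1.   ]] [[297.3   0.  253.8]
 [  0.  297.3 188.5]
 [  0.    0.    1. ]]
```

View pics/w1.png

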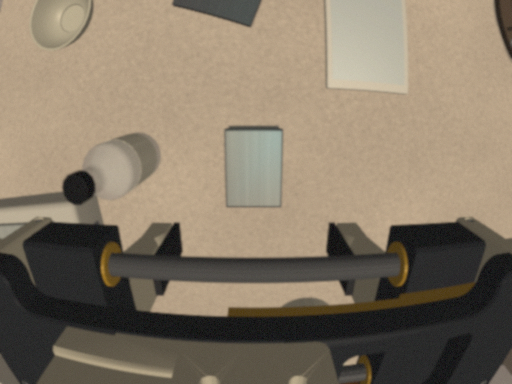

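The wrist view shows the tin square and centred between the fingers, at (225–282, 127–207). I'll check its position with the wrist depth.

```bash
cat >> h.py <<'E'
def wcloud(s,c):
    from scipy.spatial.transform import Rotation as R
    K=c["camera_matrix"];z=c["depth"];v,u=np.indices(z.shape)
    a=(u-K[0,2])/K[0,0];b=(v-K[1,2])/K[1,1];th=np.hypot(a,b)+1e-9
    k=np.tan(np.minimum(th,1.5))/th*z
    P=np.stack([a*k,-b*k,-z],-1);H=c["hand_eye"]
    W=(P@H[:3,:3].T+H[:3,3])@R.from_euler('xyz',s["eef_rot"],degrees=True).as_matrix().T+s["tcp_pos"]
    W[z==0]=np.nan
    return W
E
python3 -c "
from h import *
s,c=pickle.load(open('w1.pkl','rb'));W=wcloud(s,c)
print(rect(W,(205,305,110,222),.05,.075), np.nanmedian(W[100:115,200:300,2]))"
python3 -m pendant '[[[0,0,0.7,0,0,0,1],[0,0,0.7,0,0,0,1],[0,0,0.7,0,0,0,1],[0,0,0.7,0,0,0,1],[0,0,0.7,0,0,0,1],[0,0,0.7,0,0,0,1],[0,0,0.7,0,0,0,1],[0,0,0.1,0,0,0,1]]]'
```

```text
(4501, array([469.8, 356.6]), array([65.8, 91.8]), 9.2, array([469.9, 354.2,  59.6]), array([469.9, 354.8,  59.5])) -0.0003343376170823198
time_s: 4.95
tcp_pos: [0.4672, 0.3591, 0.15]
eef_rot: [179.8, -0.1, -80.7]
contact_force: [0.4, -0.5, 0.6]
gripper_width: 0.0875
gripper_force: 0.0
```

```bash
python3 -m pendant '[[[0.12,-0.13,0.7,0,0,0,1],[0,0,0.7,0,0,0,1],[0,0,0.7,0,0,0,1],[0,0,0.7,0,0,0,1],[0,0,0.7,0,0,0,1],[0,0,0.7,0,0,0,1],[0,0,0.7,0,0,0,1],[0,0,0.45,0,0,0,1]]]' 
python3 -m pendant '[[[0,0,0,0,0,0,1],[0,0,0,0,0,0,0.4],[0,0,0,0,0,0,0.2],[0,0,0,0,0,0,0],[0,0,0,0,0,0,0],[0,0,0,0,0,0,0],[0,0,0,0,0,0,0],[0,0,0,0,0,0,0]]]' 30
```

```text
time_s: 5.75
tcp_pos: [0.4715, 0.3577, 0.0443]
eef_rot: [180.0, -0.0, -80.7]
contact_force: [-0.2, -0.7, -0.2]
gripper_width: 0.0877
gripper_force: 0.0
time_s: 6.55
tcp_pos: [0.4714, 0.358, 0.0461]
eef_rot: [180.0, 0.0, -80.7]
contact_force: [-4.9, -0.7, 6.2]
gripper_width: 0.0639
gripper_force: 30.0
```

```bash
python3 -m pendant '[[[0,0,-0.2,0,0,0,0],[0,0,-0.5,0,0,0,0],[0,0,-0.8,0,0,0,0],[0,0,-0.9,0,0,0,0],[0,0,-0.9,0,0,0,0],[0,0,-0.9,0,0,0,0],[0,0,-0.9,0,0,0,0],[0,0,-0.9,0,0,0,0]]]' 
python3 -m pendant '[[[0,0,-0.9,0,0,0.4,0],[0,0,-0.9,0,0,0.4,0],[0,0,-0.9,0,0,0.4,0],[0,0,-0.9,0,0,0.4,0],[0,0,-0.9,0,0,0.4,0],[0,0,-0.9,0,0,0.4,0],[0,0,-0.9,0,0,0.4,0],[0,0,-0.9,0,0,0.36,0]]]' 
python3 -c "
from h import *
need(.513,-.09,.3,-93.4)"
```

```text
time_s: 7.35
tcp_pos: [0.4718, 0.3578, 0.1668]
eef_rot: [-180.0, 0.0, -80.7]
contact_force: [0.3, 0.0, -3.5]
gripper_width: 0.064
gripper_force: 30.0
time_s: 8.15
tcp_pos: [0.4716, 0.3576, 0.3106]
eef_rot: [180.0, 0.0, -93.4]
contact_force: [0.3, -0.3, -3.8]
gripper_width: 0.0636
gripper_force: 30.0
t 8.15 tcp [0.4716 0.3576 0.3106] rot [179.99   0.   -93.44] F [ 0.3 -0.3 -3.8] w 0.0635815129772376 29.997717440128326 j6 -59.5
 shift units now [22.22 -3.41  0.53]  shift units at target yaw [22.22 -3.4   0.53]  turn units [ 0.    0.   -0.01]
```

```bash
python3 -m pendant '[[[0.3,0,-0.6,0,0,0,0],[0.6,0,-0.6,0,0,0,0],[0.9,0,0,0,0,0,0],[0.9,0,0,0,0,0,0],[0.9,0,0,0,0,0,0],[0.9,0,0,0,0,0,0],[0.9,0,0,0,0,0,0],[0.9,0,0,0,0,0,0]]]' 
python3 -m pendant '[[[0.9,0,0,0,0,0,0],[0.9,0,0,0,0,0,0],[0.9,0,0,0,0,0,0],[0.9,-0.3,0,0,0,0,0],[0.9,-0.3,0,0,0,0,0],[0.9,-0.3,0,0,0,0,0],[0.9,-0.3,0,0,0,0,0],[0.9,-0.3,0,0,0,0,0]]]' 
python3 -m pendant '[[[0.9,-0.3,0,0,0,0,0],[0.9,-0.3,0,0,0,0,0],[0.9,-0.3,0,0,0,0,0],[0.9,-0.3,0,0,0,0,0],[0.9,-0.3,0,0,0,0,0],[0.6,-0.3,0,0,0,0,0],[0,0,0,0,0,0,0],[0,0,0,0,0,0,0]]]' 
python3 -c "
from h import *
from plant import r,vision
s=r.get_state();c=vision.capture('wrist')
pickle.dump((s,c),open('w2.pkl','wb'));cv2.imwrite('pics/w2.png',c['frame'])
need(.513,-.09,.25,-93.4)"
```

```text
time_s: 8.95
tcp_pos: [0.4642, 0.2305, 0.3334]
eef_rot: [180.0, -0.0, -93.4]
contact_force: [-1.1, 0.3, -4.2]
gripper_width: 0.0634
gripper_force: 30.0
time_s: 9.75
tcp_pos: [0.4859, 0.0852, 0.3336]
eef_rot: [-180.0, 0.0, -93.4]
contact_force: [0.9, 0.2, -3.8]
gripper_width: 0.0638
gripper_force: 30.0
time_s: 10.55
tcp_pos: [0.5158, -0.0175, 0.3334]
eef_rot: [180.0, 0.0, -93.4]
contact_force: [0.0, -0.4, -3.5]
gripper_width: 0.0637
gripper_force: 30.0
t 10.6 tcp [ 0.5157 -0.0172  0.3334] rot [ 1.7998e+02  1.0000e-02 -9.3380e+01] F [ 0.1  0.  -4.2] w 0.06378627911983031 29.99845415353775 j6 -23.3
 shift units now [ 3.64 -0.08  4.17]  shift units at target yaw [ 3.64 -0.08  4.17]  turn units [0. 0. 0.]
```

View pics/w2.png

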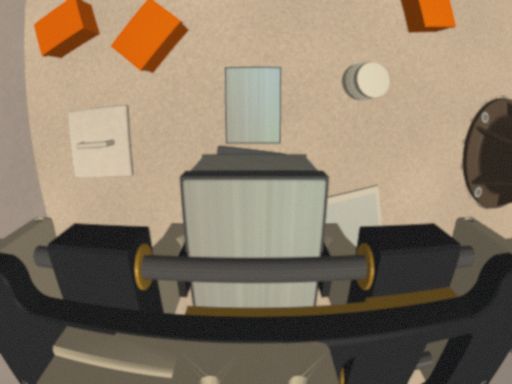

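The stack's top is at (225–281, 67–143). The held tin's top is at (182–327, 175+), parallel to it.

```bash
python3 -c "
from h import *
s,c=pickle.load(open('w2.pkl','rb'));W=wcloud(s,c)
print(rect(W,(205,300,55,146),.11,.135))
z=s['tcp_pos'][2]
print('held',rect(W,(170,340,165,235),z-.02,z+.04))
w=W[165:245,180:330].reshape(-1,3);w=w[(w[:,2]>z-.02)&(w[:,2]<z+.04)];print(w.min(0),w.max(0),np.median(w[:,2]))
w2=w[abs(w[:,2]-np.median(w[:,2]))<.003];print(w2.min(0),w2.max(0))
"
```

```text
(4255, array([512.3, -93.3]), array([90.6, 65.5]), 86.1, array([512.6, -93.3, 119.6]), array([512.6, -93.3, 119.6]))
held (10353, array([513.8, -46.8]), array([37. , 95.5]), 86.6, array([513.3, -53.6, 346.7]), array([513.4, -52.7, 344.3]))
[ 0.47210795 -0.06712752  0.3152079 ] [ 0.55730784 -0.02215563  0.34901523] 0.34672611732907516
[ 0.48002667 -0.06712752  0.3437317 ] [ 0.54753049 -0.02979439  0.34901523]
```

```bash
python3 -m pendant '[[[0.3,0,0,0,0,0,0],[0.6,-0.03,0,0,0,0,0],[0.7,-0.03,0,0,0,0,0],[0.7,0,0,0,0,0,0],[0.7,0,0,0,0,0,0],[0.5,0,0.3,0,0,0,0],[0.22,0,0.6,0,0,0,0],[0,0,0.7,0,0,0,0]]]' 
python3 -m pendant '[[[0,0,0.8,0,0,0,0],[0,0,0.8,0,0,0,0],[0,0,0.8,0,0,0,0],[0,0,0.8,0,0,0,0],[0,0,0.8,0,0,0,0],[0,0,0.7,0,0,0,0],[0,0,0.6,0,0,0,0],[0,0,0.3,0,0,0,0]]]' 
python3 -m pendant '[[[0,0,0.2,0,0,0,0],[0,0,0.2,0,0,0,0],[0,0,0.1,0,0,0,0],[0,0,0,0,0,0,0],[0,0,0,0,0,0,0],[0,0,0,0,0,0,0],[0,0,0,0,0,0,0],[0,0,0,0,0,0,0]]]' 
python3 -c "
from h import *
from plant import r,vision
need(.5126,-.0918,.167,-93.4)
d=pickle.load(open('c0.pkl','rb'))
c=vision.capture('scene')
cv2.imwrite('pics/s3.png',cv2.resize(c['frame'][130:260,170:300],None,fx=4.5,fy=4.5,interpolation=cv2.INTER_CUBIC))
"
```

```text
time_s: 11.4
tcp_pos: [0.5125, -0.0924, 0.3005]
eef_rot: [-180.0, 0.0, -93.4]
contact_force: [0.3, 0.7, -4.4]
gripper_width: 0.064
gripper_force: 30.0
time_s: 12.2
tcp_pos: [0.5119, -0.0917, 0.1878]
eef_rot: [179.9, -0.0, -93.4]
contact_force: [0.2, 0.1, -3.8]
gripper_width: 0.0637
gripper_force: 30.0
time_s: 13.0
tcp_pos: [0.5127, -0.0915, 0.1797]
eef_rot: [-180.0, 0.0, -93.4]
contact_force: [-0.3, -0.1, -3.0]
gripper_width: 0.0637
gripper_force: 30.0
t 13.0 tcp [ 0.5127 -0.0915  0.1797] rot [-179.98    0.    -93.36] F [-0.3 -0.1 -3. ] w 0.06372627344798316 29.998320937156677 j6 -14.9
 shift units now [0.01 0.01 0.64]  shift units at target yaw [0.01 0.01 0.64]  turn units [-0.    0.    0.01]
```

View pics/s3.png

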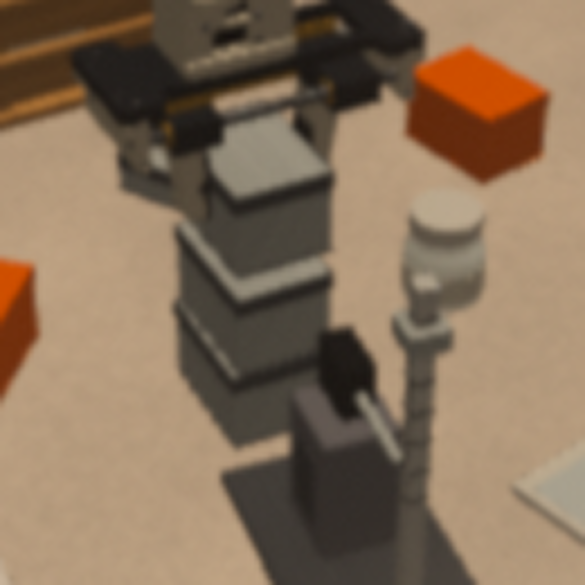

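The tin hangs about 12 mm above the stack, aligned with it. I'll lower it slowly, watching the force.

```bash
python3 -m pendant '[[[0,0,0.1,0,0,0,0],[0,0,0.1,0,0,0,0],[0,0,0.1,0,0,0,0],[0,0,0.1,0,0,0,0],[0,0,0.05,0,0,0,0],[0,0,0.05,0,0,0,0],[0,0,0,0,0,0,0],[0,0,0,0,0,0,0]]]' 
```

```text
time_s: 13.85
tcp_pos: [0.5127, -0.0915, 0.1696]
eef_rot: [-180.0, -0.0, -93.4]
contact_force: [0.2, -0.6, -3.6]
gripper_width: 0.0638
gripper_force: 30.0
```

```bash
python3 -m pendant '[[[0,0,0.05,0,0,0,0],[0,0,0.03,0,0,0,0],[0,0,0,0,0,0,0],[0,0,0,0,0,0,0],[0,0,0,0,0,0,0],[0,0,0,0,0,0,0],[0,0,0,0,0,0,0],[0,0,0,0,0,0,0]]]' 
```

```text
time_s: 14.65
tcp_pos: [0.5127, -0.0915, 0.168]
eef_rot: [-180.0, 0.0, -93.4]
contact_force: [0.3, 0.7, -4.3]
gripper_width: 0.0641
gripper_force: 30.0
```

```bash
python3 -m pendant '[[[0,0,0.03,0,0,0,0],[0,0,0.03,0,0,0,0],[0,0,0,0,0,0,0],[0,0,0,0,0,0,0],[0,0,0,0,0,0,0],[0,0,0,0,0,0,0],[0,0,0,0,0,0,0],[0,0,0,0,0,0,0]]]' 
```

```text
time_s: 15.45
tcp_pos: [0.5127, -0.0915, 0.1668]
eef_rot: [-180.0, -0.0, -93.4]
contact_force: [-0.7, -0.0, -4.0]
gripper_width: 0.0636
gripper_force: 30.0
```

```bash
python3 -m pendant '[[[0,0,0.02,0,0,0,0],[0,0,0.02,0,0,0,0],[0,0,0,0,0,0,0],[0,0,0,0,0,0,0],[0,0,0,0,0,0,0],[0,0,0,0,0,0,0],[0,0,0,0,0,0,0],[0,0,0,0,0,0,0]]]' 
```

```text
time_s: 16.25
tcp_pos: [0.5127, -0.0915, 0.1661]
eef_rot: [-180.0, -0.0, -93.4]
contact_force: [-1.1, 0.3, 0.7]
gripper_width: 0.0638
gripper_force: 30.0
```

Contact is made. I'll ease the grip and open.

```bash
python3 -m pendant '[[[0,0,0,0,0,0,0.2],[0,0,0,0,0,0,0.5],[0,0,0,0,0,0,1],[0,0,0,0,0,0,1],[0,0,0,0,0,0,1],[0,0,0,0,0,0,1],[0,0,-0.2,0,0,0,1],[0,0,-0.4,0,0,0,1]]]' 3
python3 -m pendant '[[[0,0,-0.8,0,0,0,1],[0,0,-0.8,0,0,0,1],[0,0,-0.8,0,0,0,1],[0,0,-0.8,0,0,0,1],[0,0,-0.8,0,0,0,1],[0,0,-0.8,0,0,0,1],[0,0,-0.7,0,0,0,1],[0,0,-0.3,0,0,0,1]]]'
python3 -c "
from h import *
from plant import r,vision
s=r.get_state();c=vision.capture('wrist');t=vision.capture('top');T=cloud(t);W=wcloud(s,c)
cv2.imwrite('pics/w4.png',c['frame'])
print('top c',rect(T,(262,340,150,215),.165,.195))
w=W.reshape(-1,3);w=w[(abs(w[:,2]-.18)<.008)&(abs(w[:,0]-.5126)<.07)&(abs(w[:,1]+.093)<.07)];print('wr c',len(w),cv2.minAreaRect((w[:,:2]*1e3).astype(np.float32)),w.mean(0))
S=cloud(vision.capture('scene'))
w=S.reshape(-1,3);w=w[(abs(w[:,2]-.18)<.006)&(abs(w[:,0]-.5126)<.06)&(abs(w[:,1]+.093)<.06)];print('sc c',len(w),cv2.minAreaRect((w[:,:2]*1e3).astype(np.float32)),w.mean(0))
need(.5315,.048,.25,-100.7)
"
```

```text
time_s: 17.05
tcp_pos: [0.5124, -0.0916, 0.1779]
eef_rot: [179.9, -0.0, -93.4]
contact_force: [0.3, 0.2, 0.1]
gripper_width: 0.0875
gripper_force: 0.0
time_s: 17.85
tcp_pos: [0.5132, -0.0916, 0.2961]
eef_rot: [-179.8, 0.0, -93.4]
contact_force: [-0.6, -0.0, 0.5]
gripper_width: 0.0877
gripper_force: 0.0
top c (461, array([514.6, -91.3]), array([91., 65.]), 88.7, array([513.4, -70.8, 180.5]), array([514.2, -82.9, 180.5]))
wr c 7117 ((512.420166015625, -93.06160736083984), (92.14457702636719, 65.11691284179688), 86.5089111328125) [ 0.51223447 -0.09570286  0.17957081]
sc c 507 ((511.9440612792969, -90.70709228515625), (98.3679428100586, 67.27172088623047), 86.98355865478516) [ 0.51383665 -0.08589816  0.17917079]
t 18.0 tcp [ 0.5126 -0.0915  0.2941] rot [-1.7997e+02  2.0000e-02 -9.3370e+01] F [-0.3  0.1 -1.1] w 0.08756871267919342 0.0 j6 -14.8
 shift units now [-7.02 -0.53  2.21]  shift units at target yaw [-7.03  0.37  2.21]  turn units [-0.01  0.01  1.83]
```

tin_c sits within 1 mm of the stack and about 0.4° off its yaw. Next, the handle.

```bash
python3 -m pendant '[[[0,0,0,0,0,0.94,1],[-0.4,0,0,0,0,0.94,0.3],[-1,0,0,0,0,0,0.3],[-1,0.1,0,0,0,0,0.3],[-1,0.1,0,0,0,0,0.3],[-1,0.1,0,0,0,0,0.3],[-1,0.1,0,0,0,0,0.3],[-1,0,0,0,0,0,0.3]]]' 10
python3 -m pendant '[[[-0.55,0,0.3,0,0,0,0.3],[0,0,0.7,0,0,0,0.3],[0,0,0.7,0,0,0,0.3],[0,0,0.7,0,0,0,0.3],[0,0,0.3,0,0,0,0.3],[0,0,0,0,0,0,0.3],[0,0,0,0,0,0,0.3],[0,0,0,0,0,0,0.3]]]'
python3 -c "
from h import *
need(.531,.047,.133,-100.9)
from plant import r,vision
c=vision.capture('scene');cv2.imwrite('pics/s5.png',cv2.resize(c['frame'][90:270,170:330],None,fx=3.7,fy=3.3,interpolation=cv2.INTER_CUBIC))
s=r.get_state();c=vision.capture('wrist');W=wcloud(s,c);w=W.reshape(-1,3);w=w[(abs(w[:,2]-.145)<.006)&(abs(w[:,0]-.531)<.02)&(abs(w[:,1]-.047)<.03)];print(len(w),w.mean(0) if len(w) else 0, cv2.minAreaRect((w[:,:2]*1e3).astype(np.float32)) if len(w) else 0)
"
```

```text
time_s: 18.8
tcp_pos: [0.528, 0.0365, 0.293]
eef_rot: [179.9, -0.0, -100.9]
contact_force: [-0.0, 0.6, 0.2]
gripper_width: 0.0567
gripper_force: 0.0
time_s: 19.6
tcp_pos: [0.5309, 0.0465, 0.2406]
eef_rot: [-179.9, 0.0, -100.9]
contact_force: [0.5, -0.1, 0.4]
gripper_width: 0.0571
gripper_force: 0.0
t 19.6 tcp [0.5309 0.0465 0.2406] rot [-1.7995e+02  3.0000e-02 -1.0089e+02] F [ 0.5 -0.1  0.4] w 0.05713242423455106 0.0 j6 -37.0
 shift units now [-0.02  0.01  5.38]  shift units at target yaw [-0.02  0.    5.38]  turn units [-0.01  0.01  0.  ]
1205 [0.53120534 0.04538693 0.14428942] ((531.6153564453125, 46.44001770019531), (39.533851623535156, 21.52022361755371), 79.86637878417969)
```

View pics/s5.png

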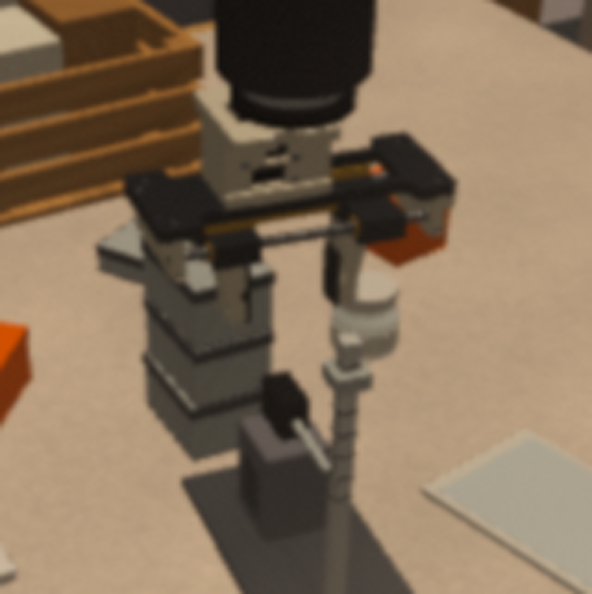

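```bash
python3 -m pendant '[[[0,-0.03,0.7,0,0,-0.1,0.3],[0,0,0.8,0,0,0,0.3],[0,0,0.8,0,0,0,0.3],[0,0,0.8,0,0,0,0.3],[0,0,0.8,0,0,0,0.3],[0,0,0.7,0,0,0,0.3],[0,0,0.5,0,0,0,0.3],[0,0,0.25,0,0,0,0.3]]]' 10
python3 -m pendant '[[[0,0,0,0,0,0,0.3],[0,0,0,0,0,0,0],[0,0,0,0,0,0,-0.3],[0,0,0,0,0,0,-0.6],[0,0,0,0,0,0,-0.8],[0,0,0,0,0,0,-0.8],[0,0,0,0,0,0,-0.8],[0,0,0,0,0,0,-0.8]]]' 30
```

```text
time_s: 20.5
tcp_pos: [0.531, 0.0464, 0.1324]
eef_rot: [180.0, -0.0, -100.5]
contact_force: [-0.3, 0.5, 0.6]
gripper_width: 0.057
gripper_force: 0.0
time_s: 21.3
tcp_pos: [0.5312, 0.0465, 0.1331]
eef_rot: [-180.0, 0.0, -100.5]
contact_force: [-1.8, -0.1, 2.5]
gripper_width: 0.0223
gripper_force: 30.0
```

```bash
python3 -m pendant '[[[0,0,-0.2,0,0,0,-0.8],[0,0,-0.4,0,0,0,-0.8],[0,0,-0.4,0,0,0,-0.8],[0,0,-0.4,0,0,0,-0.8],[0,0,-0.4,0,0,0,-0.8],[0,0,-0.4,0,0,0,-0.8],[0,0,-0.4,0,0,0,-0.8],[0,0,-0.4,0,0,0,-0.8]]]' 40
python3 -m pendant '[[[0,0,-0.4,0,0,0,-0.8],[0,0,-0.4,0,0,0,-0.8],[0,0,-0.4,0,0,0,-0.8],[0,0,-0.3,0,0,0,-0.8],[0,0,-0.3,0,0,0,-0.8],[0,0,-0.2,0,0,0,-0.8],[0,0,0,0,0,0,-0.8],[0,0,0,0,0,0,-0.8]]]'
```

```text
time_s: 22.1
tcp_pos: [0.5311, 0.0464, 0.1936]
eef_rot: [-180.0, 0.0, -100.5]
contact_force: [3.6, -0.3, -7.6]
gripper_width: 0.0215
gripper_force: 40.0
time_s: 22.9
tcp_pos: [0.5312, 0.0465, 0.2328]
eef_rot: [-180.0, 0.0, -100.5]
contact_force: [3.6, 0.7, -8.5]
gripper_width: 0.0217
gripper_force: 40.0
```

```bash
python3 -c "
from h import *
from plant import r,vision
c=vision.capture('scene');S=cloud(c);pickle.dump(c,open('c6.pkl','wb'))
cv2.imwrite('pics/s6.png',cv2.resize(c['frame'][160:215,230:290],None,fx=10,fy=10,interpolation=cv2.INTER_CUBIC))
E=c['extrinsics'];K=c['camera_matrix']
def px(p):
    q=E[:3,:3]@np.array(p)+E[:3,3];return (q[0]/-q[2]*K[0,0]+K[0,2]).round(1),(-q[1]/-q[2]*K[1,1]+K[1,2]).round(1)
a=np.radians(-10.5)
for n,l,z in(('ptr',78,.2247),('ptrroot',30,.2247),('mark',80,.230)):
    p=[.5315-np.sin(a)*l/1e3,.0465+np.cos(a)*l/1e3,z];print(n,np.round(p,4),px(p))
t=vision.capture('top');
for n,W in(('S',S),('T',cloud(t))):
    w=W.reshape(-1,3);u=(w[:,:2]-[.5315,.0465])@np.array([[np.cos(a),-np.sin(a)],[np.sin(a),np.cos(a)]])
    # u: gauge x,y
    for lo,hi in((.03,.05),(.05,.065),(.065,.078),(.08,.086),(.087,.109)):
        m=(abs(u[:,0])<.006)&(u[:,1]>lo)&(u[:,1]<hi)&(w[:,2]>.2)&(w[:,2]<.245);print(n,lo,m.sum(),np.round(np.sort(w[m,2])*1000))
"
```

```text
ptr [0.5457 0.1232 0.2247] (np.float64(258.7), np.float64(198.6))
ptrroot [0.537  0.076  0.2247] (np.float64(250.9), np.float64(186.9))
mark [0.5461 0.1252 0.23  ] (np.float64(259.2), np.float64(197.3))
S 0.03 17 [222. 224. 225. 225. 226. 226. 226. 226. 226. 226. 226. 227. 227. 227.
 228. 228. 228.]
S 0.05 15 [221. 224. 224. 225. 225. 225. 225. 225. 225. 226. 226. 226. 226. 227.
 228.]
S 0.065 10 [225. 225. 225. 226. 226. 226. 227. 227. 227. 228.]
S 0.08 1 [231.]
S 0.087 65 [201. 201. 201. 202. 202. 202. 203. 203. 203. 203. 204. 204. 205. 205.
 205. 206. 207. 207. 208. 208. 208. 210. 210. 210. 211. 211. 211. 213.
 214. 214. 215. 216. 217. 218. 234. 234. 235. 235. 235. 235. 235. 236.
 236. 236. 236. 237. 237. 238. 238. 238. 239. 239. 240. 240. 240. 241.
 241. 241. 241. 242. 243. 243. 244. 244. 244.]
T 0.03 0 []
T 0.05 14 [221. 224. 226. 227. 227. 227. 227. 228. 228. 228. 229. 229. 229. 229.]
T 0.065 10 [226. 226. 226. 226. 226. 227. 227. 227. 228. 228.]
T 0.08 0 []
T 0.087 0 []
```

View pics/s6.png

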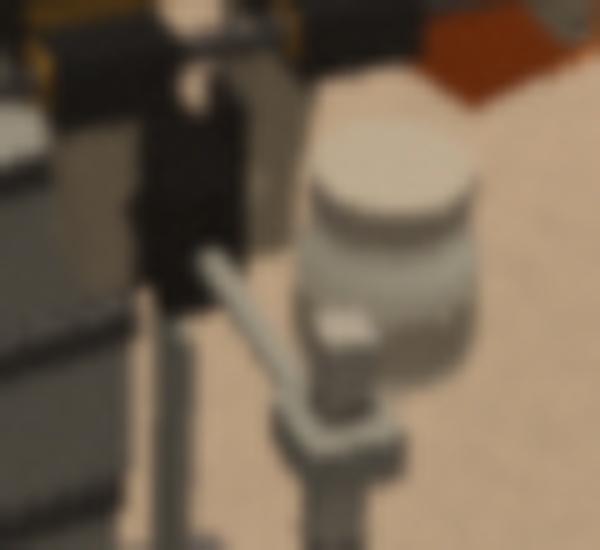

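```bash
python3 -c "
from h import *
d=pickle.load(open('c0.pkl','rb'));c6=pickle.load(open('c6.pkl','rb'))
a=np.radians(-10.5);G=np.array([[np.cos(a),-np.sin(a)],[np.sin(a),np.cos(a)]])
for n,c in(('S',d['scene']),('S6',c6),('T',d['top'])):
    W=cloud(c);w=W.reshape(-1,3);u=(w[:,:2]-[.5315,.0465])@G
    q=(abs(w[:,2]-.215)<.035)
    m=q&(abs(u[:,0])<.018)&(u[:,1]>.08)&(u[:,1]<.116)&((abs(u[:,0])>.0085)|(u[:,1]>.108)|(u[:,1]<.089));print(n,'sleeve',m.sum(),np.round(np.sort(w[m,2])*1000))
    m=q&(abs(u[:,0])<.005)&(u[:,1]>.076)&(u[:,1]<.0855);print(n,'fin',np.round(np.c_[u[m],w[m,2]]*1000).tolist())
E=c6['extrinsics'];K=c6['camera_matrix']
def px(g,z):
    p=np.array([.5315,.0465]+[z])if 0 else np.r_[G@np.array(g)+[.5315,.0465],z]
    q=E[:3,:3]@p+E[:3,3];return [float(round((q[0]/-q[2]*K[0,0]+K[0,2]-230)*10)),float(round((-q[1]/-q[2]*K[1,1]+K[1,2]-160)*10))]
print('post top',[px((x,y),.26) for x in(-.006,.006) for y in (.092,.104)])
for zc in(.226,.230,.234):print(zc,[px((x,y),zc-.007) for x,y in((.012,.11),(.012,.086),(-.012,.11))],'top',[px((x,y),zc+.007) for x,y in((.012,.11),(.012,.086),(-.012,.11))])
"
```

```text
S sleeve 112 [185. 195. 195. 198. 199. 201. 202. 206. 206. 208. 208. 210. 210. 212.
 213. 218. 221. 222. 223. 223. 223. 223. 223. 224. 224. 225. 225. 225.
 225. 225. 225. 226. 226. 226. 226. 227. 227. 227. 228. 228. 228. 228.
 228. 228. 229. 229. 229. 229. 230. 230. 230. 230. 230. 230. 230. 230.
 230. 230. 231. 231. 231. 232. 232. 232. 232. 232. 232. 232. 232. 232.
 232. 233. 233. 233. 234. 234. 234. 234. 234. 234. 235. 235. 235. 235.
 235. 235. 235. 235. 235. 235. 235. 235. 235. 236. 236. 236. 236. 236.
 236. 236. 236. 236. 236. 237. 237. 237. 239. 242. 245. 247. 247. 247.]
S fin [[1.0, 82.0, 230.0]]
S6 sleeve 117 [181. 182. 188. 192. 192. 193. 199. 200. 201. 202. 202. 205. 207. 211.
 212. 212. 215. 216. 222. 222. 223. 223. 223. 223. 223. 223. 224. 224.
 224. 225. 225. 226. 226. 226. 226. 226. 227. 227. 227. 227. 227. 227.
 227. 227. 228. 228. 228. 228. 228. 229. 229. 229. 229. 229. 230. 230.
 230. 230. 230. 231. 231. 231. 231. 231. 232. 232. 232. 233. 233. 233.
 233. 234. 234. 234. 234. 234. 234. 234. 234. 234. 234. 234. 235. 235.
 235. 235. 235. 235. 235. 235. 235. 235. 235. 235. 
[... 387 characters left out ...]
36.
 236. 236. 236. 236. 236. 236. 237. 237. 237. 237. 237. 237. 237. 238.
 238. 238. 238. 238. 238. 239. 240.]
T fin [[4.0, 83.0, 235.0], [5.0, 81.0, 231.0], [1.0, 85.0, 232.0], [3.0, 83.0, 228.0], [-1.0, 85.0, 233.0], [-1.0, 82.0, 231.0], [-3.0, 84.0, 231.0], [-3.0, 82.0, 230.0], [-5.0, 82.0, 229.0]]
post top [[342.0, 290.0], [364.0, 321.0], [292.0, 302.0], [314.0, 333.0]]
0.226 [[292.0, 500.0], [251.0, 437.0], [391.0, 477.0]] top [[295.0, 451.0], [253.0, 389.0], [394.0, 428.0]]
0.23 [[293.0, 487.0], [252.0, 424.0], [392.0, 463.0]] top [[295.0, 437.0], [254.0, 374.0], [395.0, 414.0]]
0.234 [[294.0, 472.0], [252.0, 410.0], [393.0, 449.0]] top [[296.0, 423.0], [254.0, 360.0], [396.0, 400.0]]
```

The sleeve spans about 222–236 mm, so the mark is at about 229.3 mm; the pointer is at 224.7. I'll raise it 4.6 mm and hold.

```bash
python3 -m pendant '[[[0,0,-0.12,0,0,0,-0.8],[0,0,-0.11,0,0,0,-0.8],[0,0,0,0,0,0,-0.8],[0,0,0,0,0,0,-0.8],[0,0,0,0,0,0,-0.8],[0,0,0,0,0,0,-0.8],[0,0,0,0,0,0,-0.8],[0,0,0,0,0,0,-0.8]]]'
python3 -m pendant '[[[0,0,0,0,0,0,-0.8],[0,0,0,0,0,0,-0.8],[0,0,0,0,0,0,-0.8],[0,0,0,0,0,0,-0.8],[0,0,0,0,0,0,-0.8],[0,0,0,0,0,0,-0.8],[0,0,0,0,0,0,-0.8],[0,0,0,0,0,0,-0.8]]]'
python3 -c "
from h import *
from plant import r,vision
a=np.radians(-10.5);G=np.array([[np.cos(a),-np.sin(a)],[np.sin(a),np.cos(a)]])
c=vision.capture('scene')
cv2.imwrite('pics/s7.png',cv2.resize(c['frame'][160:215,230:290],None,fx=10,fy=10,interpolation=cv2.INTER_CUBIC))
for n,c in(('S',c),('T',vision.capture('top'))):
    W=cloud(c);w=W.reshape(-1,3);u=(w[:,:2]-[.5315,.0465])@G
    m=(abs(u[:,0])<.006)&(u[:,1]>.045)&(u[:,1]<.078)&(abs(w[:,2]-.23)<.02);print(n,'ptr',np.median(w[m,2]),m.sum())
need(.531,.0465,.133,-100.5)
"
```

```text
time_s: 23.8
tcp_pos: [0.5311, 0.0465, 0.2375]
eef_rot: [180.0, 0.0, -100.5]
contact_force: [4.6, 0.4, -8.1]
gripper_width: 0.0216
gripper_force: 40.0
time_s: 24.6
tcp_pos: [0.5311, 0.0465, 0.2376]
eef_rot: [-180.0, 0.0, -100.5]
contact_force: [3.9, 0.6, -8.7]
gripper_width: 0.0219
gripper_force: 40.0
S ptr 0.2304751587444997 33
T ptr 0.23220290123960824 25
t 24.7 tcp [0.5311 0.0465 0.2376] rot [ 180.      0.   -100.48] F [ 3.8  2.  -8.1] w 0.02184220697447776 39.998356103897095 j6 -36.6
 shift units now [-0.    0.01  5.23]  shift units at target yaw [-0.    0.01  5.23]  turn units [0. 0. 0.]
```

View pics/s7.png

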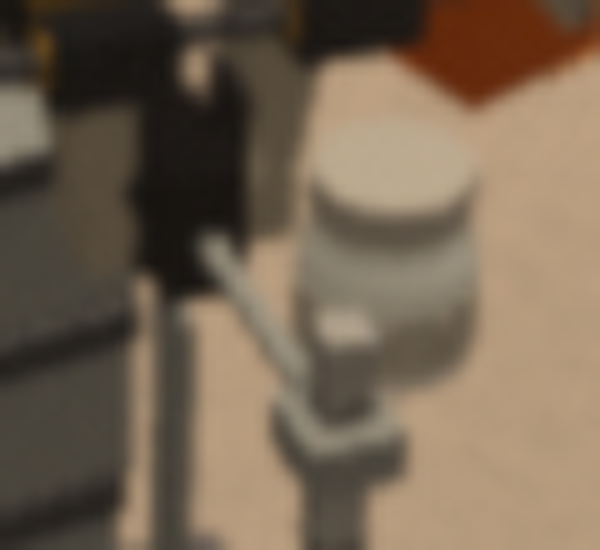

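The pointer (top face about 230.5) is level with the fin (top face about 230–231), and it was held for over 1.6 s. Lowering it slowly now.

```bash
python3 -m pendant '[[[0,0,0.15,0,0,0,-0.8],[0,0,0.3,0,0,0,-0.8],[0,0,0.35,0,0,0,-0.8],[0,0,0.4,0,0,0,-0.8],[0,0,0.4,0,0,0,-0.8],[0,0,0.4,0,0,0,-0.8],[0,0,0.4,0,0,0,-0.8],[0,0,0.4,0,0,0,-0.8]]]'
python3 -m pendant '[[[0,0,0.4,0,0,0,-0.8],[0,0,0.4,0,0,0,-0.8],[0,0,0.4,0,0,0,-0.8],[0,0,0.4,0,0,0,-0.8],[0,0,0.35,0,0,0,-0.8],[0,0,0.25,0,0,0,-0.8],[0,0,0.15,0,0,0,-0.8],[0,0,0,0,0,0,-0.8]]]'
```

```text
time_s: 25.5
tcp_pos: [0.5312, 0.0464, 0.1809]
eef_rot: [180.0, -0.0, -100.5]
contact_force: [2.5, 3.0, -6.1]
gripper_width: 0.0218
gripper_force: 40.0
time_s: 26.3
tcp_pos: [0.5312, 0.0464, 0.1343]
eef_rot: [180.0, -0.0, -100.5]
contact_force: [0.9, 2.5, -4.5]
gripper_width: 0.0218
gripper_force: 40.0
```

```bash
python3 -m pendant '[[[0,0,0.04,0,0,0,-0.8],[0,0,0.04,0,0,0,-0.8],[0,0,0.02,0,0,0,-0.8],[0,0,0,0,0,0,-0.8],[0,0,0,0,0,0,-0.8],[0,0,0,0,0,0,-0.8],[0,0,0,0,0,0,-0.8],[0,0,0,0,0,0,-0.8]]]'
```

```text
time_s: 27.1
tcp_pos: [0.5312, 0.0465, 0.1331]
eef_rot: [-180.0, 0.0, -100.5]
contact_force: [-2.7, 2.6, 5.8]
gripper_width: 0.0218
gripper_force: 40.0
```

The handle is home: the force has reversed to an upward push. I'll release and back off straight up.

```bash
python3 -m pendant '[[[0,0,0,0,0,0,-0.5],[0,0,0,0,0,0,-0.2],[0,0,0,0,0,0,0.1],[0,0,0,0,0,0,0.3],[0,0,0,0,0,0,0.3],[0,0,0,0,0,0,0.3],[0,0,-0.3,0,0,0,0.3],[0,0,-0.5,0,0,0,0.3]]]'
python3 -m pendant '[[[0,0,-0.7,0,0,0,0.3],[0,0,-0.8,0,0,0,0.3],[0,0,-0.8,0,0,0,0.3],[0,0,-0.8,0,0,0,0.3],[0,0,-0.8,0,0,0,0.3],[0,0,-0.6,0,0,0,0.3],[0,0,-0.2,0,0,0,0.3],[0,0,0,0,0,0,0.3]]]'
python3 -m pendant '[[[0,0,0,0,0,0,0.3],[0,0,0,0,0,0,0.3],[0,0,0,0,0,0,0.3],[0,0,0,0,0,0,0.3],[0,0,0,0,0,0,0.3],[0,0,0,0,0,0,0.3],[0,0,0,0,0,0,0.3],[0,0,0,0,0,0,0.3]]]'
python3 -c "
from h import *
from plant import r,vision
s=r.get_state();W=wcloud(s,vision.capture('wrist'))
for z0,b in((.18,(.5126,-.093)),(.145,(.5315,.0465))):
    w=W.reshape(-1,3);w=w[(abs(w[:,2]-z0)<.008)&(abs(w[:,0]-b[0])<.06)&(abs(w[:,1]-b[1])<.06)];print(len(w),cv2.minAreaRect((w[:,:2]*1e3).astype(np.float32)),np.median(w[:,2]))
cv2.imwrite('pics/s8.png',cv2.resize(vision.capture('scene')['frame'][120:290,170:330],None,fx=3.5,fy=3.5))
"
```

```text
time_s: 27.9
tcp_pos: [0.5308, 0.0462, 0.1486]
eef_rot: [179.9, -0.0, -100.5]
contact_force: [0.0, -0.3, -0.0]
gripper_width: 0.0566
gripper_force: 0.0
time_s: 28.7
tcp_pos: [0.5313, 0.0465, 0.2432]
eef_rot: [-179.9, 0.0, -100.5]
contact_force: [-0.1, 0.2, -0.7]
gripper_width: 0.0566
gripper_force: 0.0
time_s: 29.5
tcp_pos: [0.5312, 0.0464, 0.2426]
eef_rot: [-180.0, 0.0, -100.5]
contact_force: [-0.3, -0.1, 0.4]
gripper_width: 0.0572
gripper_force: 0.0
7708 ((513.5401000976562, -77.48063659667969), (60.92067337036133, 65.9197006225586), 86.57653045654297) 0.17962591844478762
1193 ((531.4031982421875, 46.193077087402344), (38.97917175292969, 21.498172760009766), 79.45081329345703) 0.1444255654979868
```

View pics/s8.png

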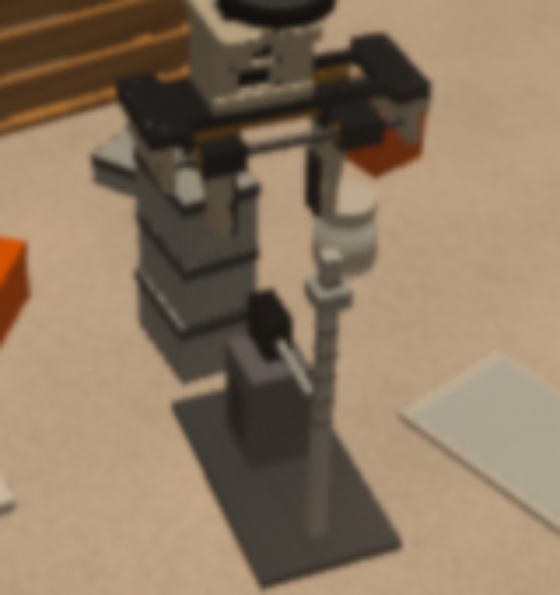

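The three-tin stack stands square, the handle is home (its top reads 144.4 mm) and the gripper is clear. Handing in.

```bash
python3 -c "
from plant import r
print(r.close_job())"
```

```text
the job is handed in; nothing more can be done
None
```

I handed the job in at about 30 s of the 58 s allowed: the lone tin is squarely on the stack, the pointer was held level with the clip for about 1.6 s, and the handle was eased home without a snap; the hand-in gave no verdict.

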